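# Find the tired door-latch spring

## Task

The three return springs from the study doors' latches stand in the checking block, and one of them has gone tired. Starting at the blue-striped end and working along the row, press down on each cap with the fingers at a load of 12 N, hold it steady for about a second to see whether the cap stays above its red mark or sinks below it, and let it up again; never load a spring with more than 20 N. Then lift out the one that sank below its mark and set it, without dropping it, upright in the red tray, leaving the sound springs in their sockets and the other things on the desk as they are.

Things in the scene. Friction and masses are not known exactly. Their poses are not given: they have to be found in the camera images.
- spring_a: one of three identical-looking spring units, upright: round dark steel foot 36 mm across, 14 mm high; steel coil 28 mm across; round grey cap 32 mm across, 14 mm thick, its flat top 78 mm above the underside of the foot when unloaded. 0.15 kg. The cap slides straight down against the coil; the unit can be lifted by its cap. Origin: centre of the foot's underside; z up along the unit
- top_a (a point): centre of the flat top of the cap of spring_a; moves with the cap. The cap gives from about 2.5 N and travels 26 mm at most; stiffness differs even among sound springs (0.6 to 1.5 N per mm). Under 12 N a sound spring's cap top stays 3 mm or more above the mark, a tired one's sinks about 3 mm below it. Exactly one is tired; its letter tells nothing
- spring_b: another of the three springs, same look and sizes as spring_a (foot 36 mm, cap 32 mm across, 78 mm tall unloaded, origin at the underside of the foot, z up); sound or tired, not known beforehand
- top_b (a point): centre of the flat top of the cap of spring_b; moves with the cap; behaves as told for top_a
- spring_c: another of the three springs, same look and sizes as spring_a (foot 36 mm, cap 32 mm across, 78 mm tall unloaded, origin at the underside of the foot, z up); sound or tired, not known beforehand
- top_c (a point): centre of the flat top of the cap of spring_c; moves with the cap; behaves as told for top_a
- tester: aluminium checking block, fixed, 85 mm (x) by 250 mm (y) by 25 mm high, with three round sockets in a row along its y, 75 mm apart, each 39 mm across and 10 mm deep; a blue stripe lies across the top at its +y end. Behind each socket (+x) stands a thin gauge post with a red mark block on top. Origin: centre of the underside, z up
- socket1 (a point): the socket next to the blue stripe (block y = +75 mm): point at the centre of its floor, 15 mm above the desk, on which a spring's foot stands; the unloaded cap top is then 93 mm above the desk
- socket2 (a point): the middle socket: point at the centre of its floor, 15 mm above the desk, on which a spring's foot stands; the unloaded cap top is then 93 mm above the desk
- socket3 (a point): the socket farthest from the blue stripe (block y = -75 mm): point at the centre of its floor, 15 mm above the desk, on which a spring's foot stands; the unloaded cap top is then 93 mm above the desk
- mark2 (a point): reference mark of the middle socket: centre of the flat top face of its red block (16 by 22 mm, 7.5 mm thick), 81 mm above the desk and 32 mm behind the socket's centre (block +x); the other two sockets have the same mark. This face is 12 mm below the unloaded cap top; compare the loaded cap top with it
- reject_tray: open red plastic tray 120 by 120 mm, 30 mm high, walls and floor 5 mm thick, for rejected springs; fixed to the desk. Origin: centre of the underside, z up
- pencil_tray: bystander: dark wooden tray of the same size as the red one, empty, fixed; not for springs. Origin: centre of the underside
- mug: bystander: blue mug, 80 mm across, 95 mm high; origin: centre of the underside
- screwdriver: bystander: screwdriver about 200 mm long lying on the desk along its own x; origin: middle of its underside
- book_stack: bystander: two bound books lying flat, 150 by 210 mm, 62 mm high; origin: centre of the underside
- door_handle: bystander: brass door lever on its plate, 40 by 130 mm, 43 mm high, lying on the desk; origin: centre of the underside

How it is judged:
By the outcome, as a careful person would: the job done as asked, in the order asked, and still so for the second after the job is handed in, with the robot touching nothing.
It also fails if it takes over 72 s, if anything falls off the work surface, if the arm or the gripper's body presses on something with over 40 N, if the wrist force passes 120 N, or if a joint passes its speed limit or range.

## Robot

A 6-joint arm with a two-finger parallel gripper is mounted at the origin on the work surface. World frame = base frame: x ahead of the robot, y to its left, z up, the work surface at z = 0. Lengths are in m, angles in rad, forces in N, time in s.
With the tool pointing down it reaches from about 0.25 to 0.85 m from the base axis. Payload 12.5 kg.
Tool frame: the origin (TCP) lies at the very end of the fingers, on their centre line; the grasp point (between the pads) lies 19 mm behind it; z points along the fingers, y is the line along which they close (so a half turn about z gives the same grasp; the last joint's range is limited). The gripper opens to 93 mm and grips with 3 to 60 N. Pads are 15 mm wide; open, the fingers measure 128 mm over their backs; the gripper's body (75 mm by 188 mm) begins 65 mm behind the grasp point.
Start: joints at [1.11, 0.351, 1.652, -0, 1.139, -0.085], TCP at [0.202, 0.512, 0.219] pointing down, gripper open.
Joint ranges: [-2.75, 2.75], [-0.79, 2.1], [0.01, 2.65], [-1.57, 4.71], [0.07, 3.14], [-2.87, 2.87]. Speed limits (rad/s): [2.22, 2.22, 2.79, 3.14, 3.14, 3.14].

## Interface

Orientations are given as a unit quaternion [x, y, z, w].
In Python, from workcell import arm, grab_frame gives the robot as it stands.
- The arm moves only by the tool jog_arm, never from a script. Its argument "steps" is text: rows parted by semicolons, each of 7 numbers parted by spaces: the turn, a rotation vector about the world's x, y, z in rad, then the shift along the world's x, y, z in mm, then the opening, from 0 (shut) to 1 (fully open). In form: wx wy wz x y z jaw; .... A call has 1 to 12 rows; each row is the pose to reach, as a shift and turn from the pose commanded when the call began; what a row does not reach only later rows make up. A row lasts 1/12 s, in which the tool goes at most 41.7 mm and 7.16 degrees, less where a joint would pass 70% of its speed; a pose out of reach is approached as far as the arm can. A call with a gripper value outside its range is refused whole. The fingers move at their own pace and stop on an object; "grip_force" is the grip in N (left out, the last holds). Time passes only in rows, so rows that repeat a pose let the fingers close. It gives the time, the measured TCP pose, the force, the opening and the grip force at its end, in the units of the state.
- arm.read_state(): the state, without advancing time (a new reading comes with each control period).
- grab_frame(name): name is "scene" or "top" or "wrist"; returns a dict with "color" (400x640x3 uint8, red, green, blue), "z_map" (400x640 float32, m along the optical axis (not along the pixel's ray), 0 where there is no reading), "fovy" (degrees; the focal length in pixels is half the picture's height over the tangent of half this angle, whatever the lens; pixels are square), "cx", "cy" (the principal point, pixels), "extrinsics" (4x4, takes a point from camera to world coordinates); the wrist camera has in their place "hand_eye" (4x4, takes a point from camera to tool coordinates, whose origin is the TCP and whose axes are the flange's). Camera axes: x right, y up, looking along -z (the intrinsics and any distortion apply to the point x, -y, -z); pixel columns grow to the right and rows downward; lengths in m; the calibration is good to about 2 mm. A picture is of the moment at which its call begins: read the wrist's pose just before it.
- arm.finish_job(): hands the job in; it is judged then, once.
The state is a dict: "time": time; "q": joint angles; "qvel": joint speeds; "joint_efforts": joint torques, N m; "eef_pos": TCP position; "eef_rot": TCP orientation; "contact_force": force on the tool from outside, world axes, zero at the start; "wrist_torque": the same for the moment, N m; "width": opening from 0.0 (shut) to 1.0 (fully open); "grip_force": force on a finger pad.
Only numpy, scipy, OpenCV 4.12 (cv2) and the standard library are available. Lean on these libraries where they do the work, as an engineer would, in place of code of your own. Each camera call takes 0.05 s, during which the arm holds its last target. There are 200 camera calls.

## Working session

There is one attempt and no reset: what is moved stays moved. The work goes in short steps, Python scripts to look and compute and a tool call to move; the robot and the scene stay as the last step left them, time stands still between calls to the robot, and variables do not carry over. Pictures are saved under pics/ and viewed, at most 10 in all, crops included, and the job is handed in when it is done.

Besides the shell and the picture viewer there is one more tool, called after "Call:" as a command line: name --argument value ..., lists and objects as JSON in quotes. jog_arm: Moves the arm, as the interface text tells. Its arguments: {"type":"object","properties":{"steps":{"type":"string"},"grip_force":{"type":"number"}},"required":["steps"]}

```bash
mkdir -p pics; cat > h.py <<'E'
import numpy as np,cv2
from workcell import arm,grab_frame
from scipy.spatial.transform import Rotation as R
def grab(n):
    s=arm.read_state(); f=grab_frame(n)
    if 'extrinsics' in f: T=np.array(f['extrinsics'])
    else:
        W=np.eye(4);W[:3,:3]=R.from_quat(s['eef_rot']).as_matrix();W[:3,3]=s['eef_pos'];T=W@np.array(f['hand_eye'])
    f['T']=T;f['f']=200/np.tan(np.radians(f['fovy'])/2);return f
def save(f,n): cv2.imwrite('pics/'+n,f['color'][:,:,::-1])
def cloud(f):
    v,u=np.mgrid[:400,:640];z=f['z_map']
    P=np.stack([(u-f['cx'])/f['f']*z,-(v-f['cy'])/f['f']*z,-z],-1)
    return P@f['T'][:3,:3].T+f['T'][:3,3]
def ray(f,u,v,h):
    d=f['T'][:3,:3]@np.array([(u-f['cx'])/f['f'],-(v-f['cy'])/f['f'],-1]);o=f['T'][:3,3]
    return o+d*(h-o[2])/d[2]
E
python3 - <<'E'
from h import *
s=arm.read_state();print(s)
for n in('top','scene'):
    f=grab(n);save(f,n+'0.png');print(n,[k for k in f],f['fovy'],f['cx'],f['cy'],f['T'].round(3).tolist())
    np.savez('pics/'+n,c=f['color'],P=cloud(f))
E
```

```text
{'time': 0.0, 'q': array([ 1.11041590e+00,  3.51229701e-01,  1.65242551e+00,  8.26986875e-06,
        1.13908519e+00, -8.45804921e-02]), 'qvel': array([ 7.42539127e-04, -7.53774180e-04,  1.60394193e-03, -7.04474236e-05,
        2.42878652e-03,  7.28178400e-04]), 'joint_efforts': array([ 2.89614236e-04, -4.97323501e+01, -2.85262495e+01,  6.99615455e-02,
        2.56627297e-02, -1.05393954e-04]), 'eef_pos': array([0.20167118, 0.51132484, 0.21810447]), 'eef_rot': array([ 1.86797908e-01,  9.82398194e-01, -5.51689899e-04, -1.58057333e-04]), 'contact_force': array([ 0.16475527, -0.24490557,  0.20119766]), 'wrist_torque': array([-0.02340664, -0.03013786, -0.0425964 ]), 'grip_force': 0.0, 'width': 1.0007701938614537}
top ['color', 'z_map', 'fovy', 'cx', 'cy', 'extrinsics', 'T', 'f'] 51.8911503119349 313.9092724951742 200.1318795743501 [[0.0, 0.984, -0.18, 0.375], [-1.0, -0.001, -0.008, 0.045], [-0.008, 0.18, 0.984, 1.254], [0.0, 0.0, 0.0, 1.0]]
scene ['color', 'z_map', 'fovy', 'cx', 'cy', 'extrinsics', 'T', 'f'] 45.32414853507307 322.41191128736847 193.32953898110472 [[-0.383, -0.546, 0.745, 1.457], [0.924, -0.233, 0.304, 0.413], [0.007, 0.805, 0.593, 0.777], [0.0, 0.0, 0.0, 1.0]]
```

View pics/top0.png

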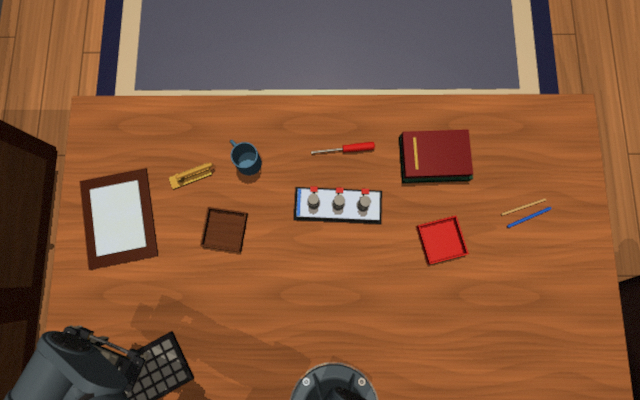

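View pics/scene0.png

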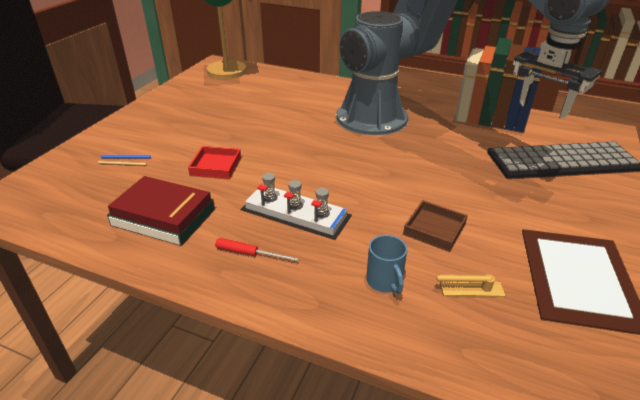

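The top view shows the stripe at the left end, (297,204). The caps are at (313,202), (339,202) and (364,203), the red tray is at (442,240), and the wood tray is at (225,230). In the scene view the stripe is at the mug end and the marks are on the far side from the robot.

```bash
python3 - <<'E'
from h import *
f=grab('top');P=cloud(f);c=f['color'].astype(int)
for u,v in((313,202),(339,202),(364,203)):
    w=P[v-14:v+15,u-11:u+12].reshape(-1,3);w=w[w[:,2]>.086];print('cap',len(w),w.mean(0).round(4),np.ptp(w,axis=0).round(3))
r=(c[...,0]>150)&(c[...,1]<50)&(c[...,2]<60)
m=r.copy().astype(np.uint8)
n,l,s,ce=cv2.connectedComponentsWithStats(m)
for i in range(1,n):
    if s[i,4]>5:
        p=P[l==i];print(s[i],ce[i].round(1),p.mean(0).round(4),p[:,2].min().round(3),p[:,2].max().round(3))
        if s[i,4]>500:
            b=cv2.minAreaRect(p[p[:,2]>.02][:,:2].astype(np.float32)*1000);print('tray',b)
# block
p=P[180:230,285:390].reshape(-1,3);q=p[(p[:,2]>.02)&(p[:,2]<.03)]
print('block',cv2.minAreaRect(q[:,:2].astype(np.float32)*1000))
b=(c[...,2]>150)&(c[...,0]<90);b[:180]=0;b[230:]=0;b[:,:285]=0;b[:,390:]=0
print('stripe',P[b].mean(0))
E
```

```text
cap 98 [0.5843 0.0583 0.1278] [0.23  0.026 1.168]
cap 99 [ 0.5812 -0.0144  0.1275] [0.228 0.077 1.167]
cap 99 [ 0.5778 -0.0869  0.1276] [0.225 0.152 1.168]
[343 142  32   8 179] [358.8 145.8] [ 0.7681 -0.0837  0.0368] -0.003 1.254
[ 419  216   46   48 1185] [442.3 240.9] [ 0.4771 -0.3305  0.0144] -0.004 1.254
tray ((440.2420349121094, -168.0199737548828), (119.30148315429688, 445.53753662109375), 14.243013381958008)
[458 224   2   6   6] [458.5 226.5] [ 0.5187 -0.3767  0.0289] 0.024 0.035
[460 231   3   8   8] [461.1 234.5] [ 0.4946 -0.3825  0.0303] 0.028 0.034
[463 240   3   8   8] [464.1 243.5] [ 0.468  -0.3899  0.0296] 0.027 0.032
[466 249   2   5   6] [466.5 251.3] [ 0.445  -0.3961  0.0277] 0.021 0.036
block ((588.0501708984375, -15.599540710449219), (248.57171630859375, 86.3264389038086), 87.44831085205078)
stripe [0.59008299 0.10172303 0.0456665 ]
```

Call:
jog_arm --steps "0 0 .05 30 -35 10 0; 0 0 .1 60 -70 20 0; 0 0 .15 90 -105 30 0; 0 0 .2 120 -140 30 0; 0 0 .25 150 -175 30 0; 0 0 .3 180 -210 30 0; 0 0 .331 210 -245 30 0; 0 0 .331 235 -280 30 0; 0 0 .331 260 -315 30 0; 0 0 .331 290 -350 30 0; 0 0 .331 320 -385 30 0; 0 0 .331 345 -420 30 0"

```text
time: 1.15
eef_pos: [0.5193, 0.1266, 0.2486]
eef_rot: [0.022, 1.0, 0.0, -0.0]
contact_force: [0.4, 0.6, 0.0]
width: 0.188
grip_force: 0.0
```

Call:
jog_arm --steps "0 0 0 22 -35 0 0; 0 0 0 42 -70 0 0; 0 0 0 42 -105 0 0; 0 0 0 42 -107 0 0; 0 0 0 42 -107 0 0; 0 0 0 42 -107 0 0"

```text
time: 1.65
eef_pos: [0.5601, 0.0219, 0.2485]
eef_rot: [0.023, 1.0, 0.0, -0.0]
contact_force: [0.7, 0.4, 0.2]
width: 0.003
grip_force: 0.0
```

```bash
python3 - <<'E'
from h import *
s=arm.read_state();print(s['time'],s['eef_pos'],s['eef_rot'],s['contact_force'],s['width'])
f=grab('wrist');save(f,'w1.png');P=cloud(f);P[f['z_map']==0]=np.nan;P=P.reshape(-1,3);z=P[:,2]
q=P[(z>.088)&(z<.098)&(abs(P[:,0]-.588)<.1)&(abs(P[:,1]+.015)<.12)]
for y in(.059,-.016,-.09):
    w=q[(abs(q[:,1]-y)<.03)];print(len(w),np.median(w,axis=0), (w.min(0)+w.max(0))/2,np.ptp(w,axis=0))
q=P[(z>.02)&(z<.03)&(abs(P[:,0]-.588)<.1)&(abs(P[:,1]+.015)<.15)]
print(cv2.minAreaRect(q[:,:2].astype(np.float32)*1000))
f=grab('top');P=cloud(f);P[f['z_map']==0]=np.nan;p=P[210:270,410:475].reshape(-1,3)
q=p[(p[:,2]>.02)&(p[:,2]<.04)];print('tray',cv2.minAreaRect(q[:,:2].astype(np.float32)*1000))
E
```

```text
1.65 [0.5601252  0.02187965 0.24849966] [ 2.26116571e-02  9.99744299e-01  1.49783393e-04 -1.63188166e-04] [0.69085415 0.38965731 0.17111814] 0.003490201027531096
627 [0.58970585 0.05610116 0.09220219] [0.59009212 0.05609374 0.09108774] [0.03102368 0.03068538 0.00601715]
628 [ 0.58624421 -0.01818694  0.09216434] [ 0.58696133 -0.0187494   0.09115458] [0.03105908 0.03114809 0.00615572]
638 [ 0.58276719 -0.09265153  0.09203401] [ 0.58320342 -0.09323818  0.09114732] [0.03123813 0.03108368 0.00612296]
((586.4256591796875, -18.60181427001953), (250.85870361328125, 84.55171203613281), 87.4316177368164)
tray ((480.30755615234375, -326.763427734375), (119.93848419189453, 121.33818817138672), 14.248990058898926)
```

View pics/w1.png

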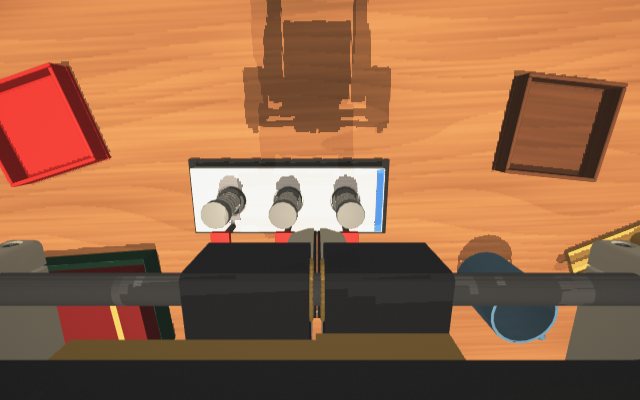

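The wrist view shows the three caps at (350,215), (283,215) and (216,215), with the stripe at the right (380,200) and the red marks just behind the caps. The tool yaw matches the block, so I'm moving to 10 mm above cap 1.

Call:
jog_arm --steps "0 0 0 15 17 -25 0; 0 0 0 30 34.5 -50 0; 0 0 0 30 34.5 -80 0; 0 0 0 30 34.5 -110 0; 0 0 0 30 34.5 -130 0; 0 0 0 30 34.5 -143 0; 0 0 0 30 34.5 -143 0; 0 0 0 30 34.5 -143 0; 0 0 0 30 34.5 -143 0" --grip_force 10

```text
time: 2.5
eef_pos: [0.5909, 0.0567, 0.1068]
eef_rot: [0.022, 1.0, 0.0, 0.001]
contact_force: [1.3, -0.5, 0.3]
width: 0.008
grip_force: 0.0
```

Call:
jog_arm --steps "0 0 0 0 0 -5 0; 0 0 0 0 0 -10 0; 0 0 0 0 0 -13 0; 0 0 0 0 0 -14 0; 0 0 0 0 0 -14 0; 0 0 0 0 0 -14 0"

```text
time: 3.0
eef_pos: [0.5905, 0.056, 0.092]
eef_rot: [0.022, 1.0, 0.0, 0.0]
contact_force: [-0.9, 0.1, 4.5]
width: 0.006
grip_force: 2.3
```

Call:
jog_arm --steps "0 0 0 0 0 -1.5 0; 0 0 0 0 0 -3 0; 0 0 0 0 0 -3 0; 0 0 0 0 0 -3 0"

```text
time: 3.33
eef_pos: [0.5907, 0.056, 0.0894]
eef_rot: [0.022, 1.0, 0.0, 0.0]
contact_force: [-2.3, -1.4, 8.6]
width: 0.004
grip_force: 4.3
```

Call:
jog_arm --steps "0 0 0 0 0 -1.2 0; 0 0 0 0 0 -2.3 0; 0 0 0 0 0 -2.3 0; 0 0 0 0 0 -2.3 0"

```text
time: 3.67
eef_pos: [0.5908, 0.056, 0.0874]
eef_rot: [0.022, 1.0, 0.0, 0.001]
contact_force: [-2.9, 0.2, 11.3]
width: 0.006
grip_force: 5.7
```

```bash
python3 - <<'E'
from h import *
for i in range(3):
    s=arm.read_state();print(s['time'],s['eef_pos'],s['contact_force']);grab_frame('top')
E
```

```text
3.6667 [0.59081493 0.05600588 0.08743733] [-2.91262438  0.22071666 11.26221077]
3.7167 [0.59080388 0.05598556 0.08739972] [-2.40765024  0.29198858 11.01951577]
3.7667 [0.59081608 0.05600017 0.08744288] [-2.81126241  0.8911097  11.27447933]
```

Call:
jog_arm --steps "0 0 0 0 0 -0.7 0; 0 0 0 0 0 -0.7 0; 0 0 0 0 0 -0.7 0; 0 0 0 0 0 -0.7 0; 0 0 0 0 0 -0.7 0; 0 0 0 0 0 -0.7 0; 0 0 0 0 0 -0.7 0; 0 0 0 0 0 -0.7 0; 0 0 0 0 0 -0.7 0; 0 0 0 0 0 -0.7 0; 0 0 0 0 0 -0.7 0; 0 0 0 0 0 -0.7 0"

```text
time: 4.82
eef_pos: [0.5908, 0.056, 0.0868]
eef_rot: [0.022, 1.0, 0.0, 0.001]
contact_force: [-2.5, 0.0, 12.6]
width: 0.007
grip_force: 6.2
```

```bash
python3 - <<'E'
from h import *
s=arm.read_state();print(s['time'],s['eef_pos'],s['contact_force'])
E
```

```text
4.8167 [0.59081876 0.05601337 0.0868409 ] [-2.49535075  0.01458968 12.62980501]
```

Spring 1 held 12.6 N at 86.8 mm, well above the 81 mm mark, so it is sound. Next is spring 2.

Call:
jog_arm --steps "0 0 0 0 0 .3 0; 0 0 0 0 0 .3 0; 0 0 0 0 0 .3 0; 0 0 0 0 0 10 0; 0 0 0 0 0 22 0; 0 0 0 -2 -25 22 0; 0 0 0 -4 -50 22 0; 0 0 0 -4 -74.5 22 0; 0 0 0 -4 -74.5 16 0; 0 0 0 -4 -74.5 12 0; 0 0 0 -4 -74.5 12 0; 0 0 0 -4 -74.5 12 0"

```text
time: 5.82
eef_pos: [0.5861, -0.0176, 0.0974]
eef_rot: [0.022, 1.0, 0.0, -0.0]
contact_force: [0.2, -0.2, 1.1]
width: 0.006
grip_force: 0.0
```

Call:
jog_arm --steps "0 0 0 0 0 -4 0; 0 0 0 0 0 -8 0; 0 0 0 0 0 -10 0; 0 0 0 0 0 -10 0; 0 0 0 0 0 -10 0"

```text
time: 6.23
eef_pos: [0.5867, -0.0181, 0.0879]
eef_rot: [0.022, 1.0, 0.0, 0.0]
contact_force: [0.4, 0.8, 5.3]
width: 0.006
grip_force: 2.7
```

Call:
jog_arm --steps "0 0 0 0 0 -3 0; 0 0 0 0 0 -6 0; 0 0 0 0 0 -6 0; 0 0 0 0 0 -6 0; 0 0 0 0 0 -6 0"

```text
time: 6.65
eef_pos: [0.5869, -0.0181, 0.0824]
eef_rot: [0.022, 1.0, 0.0, 0.001]
contact_force: [-1.0, 1.8, 10.6]
width: 0.008
grip_force: 4.5
```

Call:
jog_arm --steps "0 0 0 0 0 -1 0; 0 0 0 0 0 -2 0; 0 0 0 0 0 -2 0; 0 0 0 0 0 -2 0; 0 0 0 0 0 -2 0; 0 0 0 0 0 -2 0"

```text
time: 7.15
eef_pos: [0.5869, -0.0181, 0.0805]
eef_rot: [0.022, 1.0, 0.0, 0.001]
contact_force: [-2.0, 1.3, 10.2]
width: 0.008
grip_force: 5.1
```

```bash
python3 - <<'E'
from h import *
for i in range(3):
    s=arm.read_state();print(s['time'],s['eef_pos'],s['contact_force'],s['grip_force']);grab_frame('top')
E
```

```text
7.15 [ 0.58689698 -0.01806731  0.08050776] [-1.96001933  1.34059081 10.24723256] 5.105523623060435
7.2 [ 0.58690047 -0.01809798  0.08050832] [-2.12330956  2.8098178  10.80410846] 5.105154966004193
7.25 [ 0.58689676 -0.01804757  0.08051047] [-0.85186938  0.77234487  9.43811714] 5.104613578878343
```

Call:
jog_arm --steps "0 0 0 0 0 -1.5 0; 0 0 0 0 0 -2.8 0; 0 0 0 0 0 -2.8 0; 0 0 0 0 0 -2.8 0; 0 0 0 0 0 -2.8 0; 0 0 0 0 0 -2.8 0; 0 0 0 0 0 -2.8 0"

```text
time: 7.88
eef_pos: [0.5869, -0.018, 0.0779]
eef_rot: [0.022, 1.0, 0.0, 0.001]
contact_force: [-1.6, 1.8, 10.8]
width: 0.005
grip_force: 5.9
```

```bash
python3 - <<'E'
from h import *
F=[]
for i in range(6):
    s=arm.read_state();F.append(s['contact_force'][2]);f=grab('scene')
print(s['time'],s['eef_pos'],np.round(F,1),s['grip_force'])
cv2.imwrite('pics/s2.png',cv2.resize(f['color'][160:245,230:360,::-1],None,fx=6,fy=6,interpolation=cv2.INTER_CUBIC))
E
```

```text
8.1333 [ 0.58692921 -0.01806391  0.07787191] [10.8 12.4 11.7 11.6 11.3 12.2] 5.949086094042286
```

View pics/s2.png

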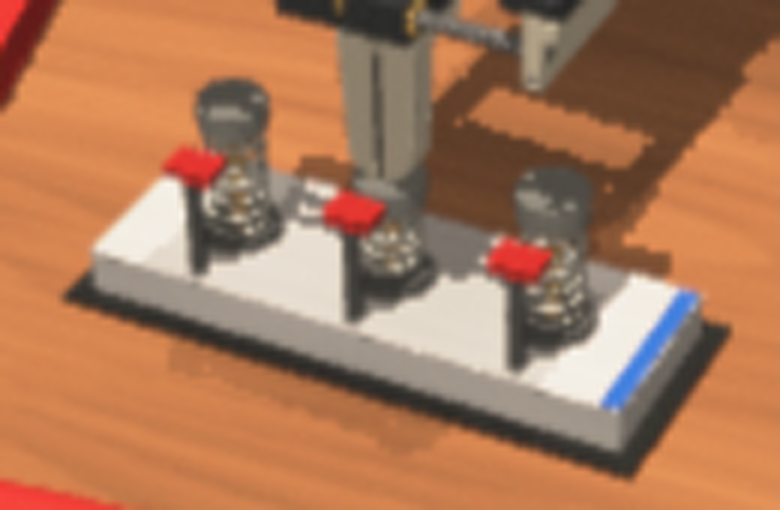

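The crop shows the fingers pressing the middle cap, with its top near (390,180) sunk to about its mark block (353,212). The load is about 11.8 N at 77.9 mm, 3 mm below the mark, so this looks like the tired one. I'll hold it longer, then test spring 3.

Call:
jog_arm --steps "0 0 0 0 0 -.2 0; 0 0 0 0 0 -.2 0; 0 0 0 0 0 -.2 0; 0 0 0 0 0 -.2 0; 0 0 0 0 0 -.2 0; 0 0 0 0 0 -.2 0; 0 0 0 0 0 -.2 0; 0 0 0 0 0 -.2 0; 0 0 0 0 0 -.2 0; 0 0 0 0 0 -.2 0"

```text
time: 9.02
eef_pos: [0.587, -0.0181, 0.0777]
eef_rot: [0.022, 1.0, 0.0, 0.001]
contact_force: [-2.0, 2.8, 11.7]
width: 0.007
grip_force: 6.0
```

Call:
jog_arm --steps "0 0 0 0 0 8 0; 0 0 0 0 0 18 0; 0 0 0 0 0 31 0; 0 0 0 -2 -25 31 0; 0 0 0 -4 -50 31 0; 0 0 0 -4 -75 31 0; 0 0 0 -4 -75 26 0; 0 0 0 -4 -75 21 0; 0 0 0 -4 -75 21 0; 0 0 0 -4 -75 21 0"

```text
time: 9.85
eef_pos: [0.582, -0.0925, 0.0971]
eef_rot: [0.022, 1.0, 0.0, -0.001]
contact_force: [-0.3, 0.3, 0.1]
width: 0.005
grip_force: 0.0
```

Call:
jog_arm --steps "0 0 0 0 0 -4 0; 0 0 0 0 0 -8 0; 0 0 0 0 0 -9 0; 0 0 0 0 0 -9 0; 0 0 0 0 0 -9 0"

```text
time: 10.27
eef_pos: [0.5828, -0.0931, 0.0891]
eef_rot: [0.022, 1.0, 0.0, 0.001]
contact_force: [-1.3, 1.6, 6.8]
width: 0.008
grip_force: 3.4
```

Call:
jog_arm --steps "0 0 0 0 0 -2 0; 0 0 0 0 0 -3.7 0; 0 0 0 0 0 -3.7 0; 0 0 0 0 0 -3.7 0; 0 0 0 0 0 -3.7 0"

```text
time: 10.68
eef_pos: [0.5829, -0.0931, 0.0858]
eef_rot: [0.022, 1.0, -0.0, 0.001]
contact_force: [-2.4, 1.9, 10.1]
width: 0.005
grip_force: 5.1
```

Call:
jog_arm --steps "0 0 0 0 0 -1.8 0; 0 0 0 0 0 -1.8 0; 0 0 0 0 0 -1.8 0; 0 0 0 0 0 -1.8 0; 0 0 0 0 0 -1.8 0; 0 0 0 0 0 -1.8 0; 0 0 0 0 0 -1.8 0; 0 0 0 0 0 -1.8 0; 0 0 0 0 0 -1.8 0; 0 0 0 0 0 -1.8 0; 0 0 0 0 0 -1.8 0; 0 0 0 0 0 -1.8 0"

```text
time: 11.68
eef_pos: [0.583, -0.0931, 0.0842]
eef_rot: [0.022, 1.0, -0.0, 0.001]
contact_force: [-1.7, 1.9, 12.0]
width: 0.005
grip_force: 5.9
```

Call:
jog_arm --steps "0 0 0 0 0 0 0; 0 0 0 0 0 0 0; 0 0 0 0 0 0 0"

```text
time: 11.93
eef_pos: [0.583, -0.0931, 0.0842]
eef_rot: [0.022, 1.0, -0.0, 0.001]
contact_force: [-2.0, 1.9, 11.1]
width: 0.007
grip_force: 5.9
```

Spring 3 held 12 N at 84.2 mm, 3 mm above its mark, so it is sound. The middle spring is the tired one. I'll go back over it and grip its cap.

Call:
jog_arm --steps "0 0 0 0 0 10 0; 0 0 0 0 0 25 0; 0 0 0 0 0 40 0.3; 0 0 0 2 25 40 .59; 0 0 0 4 50 40 .59; 0 0 0 4 75 40 .59; 0 0 0 4 75 40 .59; 0 0 0 4 75 40 .59; 0 0 0 4 75 40 .59; 0 0 0 4 75 40 .59"

```text
time: 12.77
eef_pos: [0.5863, -0.0192, 0.123]
eef_rot: [0.023, 1.0, -0.0, -0.0]
contact_force: [-0.0, 0.5, 0.2]
width: 0.529
grip_force: 0.0
```

```bash
python3 - <<'E'
from h import *
s=arm.read_state();print(s['time'],s['eef_pos'],s['width'])
for n in('wrist','top'):
    f=grab(n);P=cloud(f);P[f['z_map']==0]=np.nan;P=P.reshape(-1,3);z=P[:,2]
    w=P[(z>.088)&(z<.098)&(abs(P[:,0]-.587)<.025)&(abs(P[:,1]+.018)<.02)]
    if len(w): print(n,len(w),(w.min(0)+w.max(0))/2,np.ptp(w,axis=0))
E
```

```text
12.7667 [ 0.58626895 -0.01921097  0.12297392] 0.5290705184432378
wrist 1633 [ 0.58704312 -0.01875168  0.09115101] [0.03159795 0.03091699 0.00622822]
```

Call:
jog_arm --steps "0 0 0 1 0 0 .59; 0 0 0 1 .5 -15 .59; 0 0 0 1 .5 -30 .59; 0 0 0 1 .5 -43 .59; 0 0 0 1 .5 -52 .59; 0 0 0 1 .5 -55 .59; 0 0 0 1 .5 -55 .59; 0 0 0 1 .5 -55 .59"

```text
time: 13.53
eef_pos: [0.5876, -0.0182, 0.0686]
eef_rot: [0.022, 1.0, -0.0, 0.0]
contact_force: [0.3, -1.0, -0.4]
width: 0.589
grip_force: 0.0
```

Call:
jog_arm --steps "0 0 0 0 0 0 .2; 0 0 0 0 0 0 .2; 0 0 0 0 0 0 .2; 0 0 0 0 0 0 .2; 0 0 0 0 0 0 .2; 0 0 0 0 0 0 .2" --grip_force 20

```text
time: 14.03
eef_pos: [0.5875, -0.0179, 0.0685]
eef_rot: [0.022, 1.0, 0.0, 0.0]
contact_force: [0.2, 1.0, 2.3]
width: 0.338
grip_force: 20.0
```

Call:
jog_arm --steps "0 0 0 0 0 4 .2; 0 0 0 0 0 9 .2; 0 0 0 0 0 15 .2; 0 0 0 0 0 25 .2; 0 0 0 0 0 40 .2; 0 0 0 0 0 55 .2; 0 0 0 0 0 70 .2; 0 0 0 0 0 85 .2; 0 0 0 0 0 95 .2; 0 0 0 0 0 100 .2; 0 0 0 0 0 100 .2; 0 0 0 0 0 100 .2"

```text
time: 15.03
eef_pos: [0.5871, -0.018, 0.1679]
eef_rot: [0.022, 1.0, 0.0, -0.0]
contact_force: [0.4, 0.8, -2.6]
width: 0.336
grip_force: 20.0
```

```bash
python3 - <<'E'
from h import *
s=arm.read_state();print(s['time'],s['eef_pos'],s['width'],s['contact_force'])
f=grab('scene');cv2.imwrite('pics/s3.png',cv2.resize(f['color'][90:270,150:400,::-1],None,fx=3,fy=3))
E
```

```text
15.0333 [ 0.58710764 -0.01796282  0.16788184] 0.33553152127574276 [ 0.43176527  0.79006045 -2.64714363]
```

View pics/s3.png

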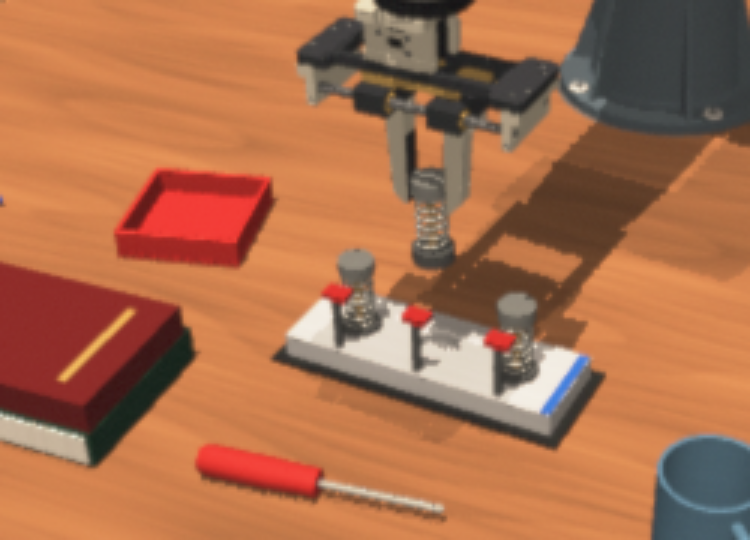

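The crop shows the tired spring hanging upright in the fingers at (432,220), with both neighbours still in their sockets. Moving it over the red tray.

Call:
jog_arm --steps "0 0 0 -4 -10 12 .2; 0 0 0 -12 -32 20 .2; 0 0 0 -21 -60 20 .2; 0 0 0 -31 -90 20 .2; 0 0 0 -42 -120 20 .2; 0 0 0 -53 -150 20 .2; 0 0 0 -63 -180 20 .2; 0 0 0 -74 -210 20 .2; 0 0 0 -84 -240 20 .2; 0 0 0 -94 -268 20 .2; 0 0 0 -102 -292 20 .2; 0 0 0 -106 -305 20 .2"

```text
time: 16.08
eef_pos: [0.4797, -0.3258, 0.1884]
eef_rot: [0.023, 1.0, -0.0, -0.0]
contact_force: [0.3, 0.1, -2.2]
width: 0.336
grip_force: 20.0
```

Call:
jog_arm --steps "0 0 0 -2 -7 0 .2; 0 0 0 -2 -7 -10 .2; 0 0 0 -2 -7 -30 .2; 0 0 0 -2 -7 -55 .2; 0 0 0 -2 -7 -80 .2; 0 0 0 -2 -7 -100 .2; 0 0 0 -2 -7 -110 .2; 0 0 0 -2 -7 -115 .2; 0 0 0 -2 -7 -115 .2; 0 0 0 -2 -7 -115 .2"

```text
time: 16.92
eef_pos: [0.4799, -0.3299, 0.0739]
eef_rot: [0.022, 1.0, -0.0, 0.0]
contact_force: [0.2, 0.3, -1.2]
width: 0.338
grip_force: 20.0
```

```bash
python3 - <<'E'
from h import *
s=arm.read_state();print(s['time'],s['eef_pos'],s['eef_rot'],s['width'],s['contact_force'])
f=grab('scene');cv2.imwrite('pics/s4.png',cv2.resize(f['color'][100:220,150:330,::-1],None,fx=4,fy=4))
E
```

```text
16.9167 [ 0.47987581 -0.32989787  0.07385049] [ 2.21486755e-02  9.99754581e-01 -2.68527038e-04  3.75645845e-04] 0.3378447638539856 [ 0.1583993   0.34126583 -1.15675746]
```

View pics/s4.png

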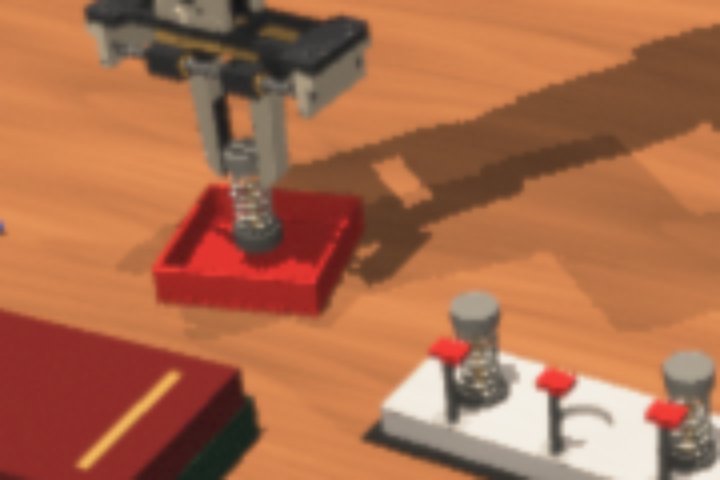

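The spring hangs upright over the tray's middle at (255,240), about 15 mm above the floor. Lowering gently.

Call:
jog_arm --steps "0 0 0 0 0 -4 .2; 0 0 0 0 0 -8 .2; 0 0 0 0 0 -11 .2; 0 0 0 0 0 -13 .2; 0 0 0 0 0 -14 .2; 0 0 0 0 0 -14.5 .2; 0 0 0 0 0 -14.5 .2; 0 0 0 0 0 -14.5 .2"

```text
time: 17.63
eef_pos: [0.4793, -0.33, 0.0587]
eef_rot: [0.022, 1.0, -0.0, 0.0]
contact_force: [-0.4, 0.7, -2.3]
width: 0.334
grip_force: 20.0
```

Call:
jog_arm --steps "0 0 0 0 0 -.6 .2; 0 0 0 0 0 -1.2 .2; 0 0 0 0 0 -1.2 .2; 0 0 0 0 0 -1.2 .2"

```text
time: 17.97
eef_pos: [0.4795, -0.3301, 0.0577]
eef_rot: [0.022, 1.0, -0.0, 0.0]
contact_force: [0.1, 0.4, 3.6]
width: 0.337
grip_force: 20.0
```

Contact felt. I'll ease off and release.

Call:
jog_arm --steps "0 0 0 0 0 .4 .2; 0 0 0 0 0 .4 .2; 0 0 0 0 0 .4 .36; 0 0 0 0 0 .4 .4; 0 0 0 0 0 .4 .45; 0 0 0 0 0 .4 .52; 0 0 0 0 0 .4 .6; 0 0 0 0 0 .4 .6; 0 0 0 0 0 .4 .6"

```text
time: 18.72
eef_pos: [0.4793, -0.33, 0.0578]
eef_rot: [0.022, 1.0, 0.0, -0.0]
contact_force: [-0.7, 0.3, -0.4]
width: 0.6
grip_force: 0.0
```

Call:
jog_arm --steps "0 0 0 0 0 8 .6; 0 0 0 0 0 20 .6; 0 0 0 0 0 35 .6; 0 0 0 0 0 55 .6; 0 0 0 0 0 80 .6; 0 0 0 0 0 105 .6; 0 0 0 0 0 130 .6; 0 0 0 -20 0 140 .6; 0 0 0 -40 0 140 .6; 0 0 0 -60 0 140 .6; 0 0 0 -80 0 140 .6; 0 0 0 -80 0 140 .6"

```text
time: 19.72
eef_pos: [0.397, -0.3299, 0.1992]
eef_rot: [0.023, 1.0, -0.0, -0.0]
contact_force: [-0.6, 0.4, 0.3]
width: 0.6
grip_force: 0.0
```

```bash
python3 - <<'E'
from h import *
s=arm.read_state();print(s['time'],s['eef_pos'],s['width'],s['contact_force'])
f=grab('scene');cv2.imwrite('pics/s5.png',cv2.resize(f['color'][100:290,90:360,::-1],None,fx=2.9,fy=2.9))
E
```

```text
19.7167 [ 0.3970017  -0.32988544  0.19915628] 0.599847284459849 [-0.55589826  0.3780939   0.2631989 ]
```

View pics/s5.png

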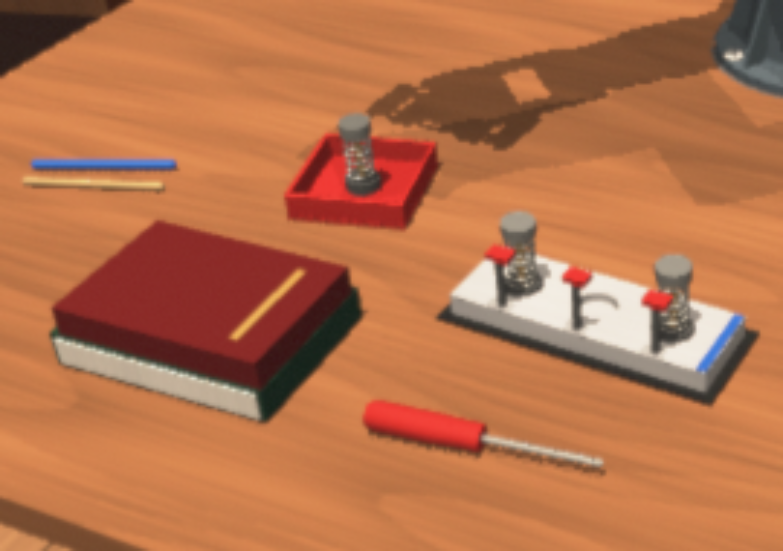

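The spring stands upright in the red tray at (360,155), the two sound ones are in their sockets, and the arm is clear of everything.

```bash
python3 -c "
from workcell import arm
print(arm.finish_job())"
```

```text
the job is handed in; nothing more can be done
None
```

I pressed the springs in order from the blue stripe at about 12 N each; the middle one sank 3 mm below its mark and now stands upright in the red tray, the two sound springs are still in their sockets, and the job is handed in.

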